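# Clamp the glass dish and stir its ceramic beads

## Robot

A 6-joint arm with a two-finger parallel gripper is mounted at the origin on the work surface. World frame = base frame: x ahead of the robot, y to its left, z up, the work surface at z = 0. Lengths are in mm, angles in rad, forces in N, time in s.
With the tool pointing down it reaches from about 400 to 925 mm from the base axis. Payload 12.5 kg.
Tool frame: the origin (TCP) lies on the front face of the gripper's body, between the roots of the fingers; the fingertips stand 78 mm ahead of it and the grasp point (between the pads) lies 59 mm ahead of it (env.nose_length is the distance from the TCP to the fingertips, in mm); z points along the fingers, y is the line along which they close (so a half turn about z gives the same grasp; the last joint's range is limited). The gripper opens to 95 mm and grips with 3 to 60 N. Pads are 20 mm wide; open, the fingers measure 119 mm over their backs; the gripper's body (75 mm by 180 mm) begins 59 mm behind the grasp point.
Start: joints at [1.115, 0.491, 1.559, -0, 1.092, -0.106], TCP at [214.175, 587.169, 292.261] pointing down, gripper open.
Joint ranges: [-3.1, 3.1], [-0.84, 2.19], [0.05, 2.79], [-1.13, 4.28], [0.06, 2.93], [-2.69, 2.69]. Speed limits (rad/s): [2.22, 2.22, 2.79, 3.14, 3.14, 3.14].

## Interface

Orientations are given as [roll, pitch, yaw] about the fixed x, y, z axes, in that order (R = Rz(yaw) Ry(pitch) Rx(roll)).
In Python, from cell import env gives the robot as it stands.
- The arm moves only by the tool jog_arm, never from a script. Its argument "motion" is a list of rows, each a list of 7 numbers: the turn, a rotation vector about the tool's x, y, z in degrees, then the shift along the tool's x, y, z in mm, then the finger opening in mm, from 0 to 95.1. In form: [[wx, wy, wz, x, y, z, hand], ...]. A call has 1 to 10 rows; each row shifts and turns the commanded pose from where the row before left it, along the tool's axes as they then stand; what a row does not reach is not made up. A row lasts 1/8 s, in which the tool goes at most 62.5 mm and 10.7 degrees, less where a joint would pass 70% of its speed; a pose out of reach is approached as far as the arm can. A call is refused whole if a number of a shift passes 62.5 or a number of a turn 10.7, either way. A call with a gripper value outside its range is refused whole. The fingers move at their own pace and stop on an object; the grip force is fixed at half the most. Time passes only in rows, so rows that do not move let the fingers close. It gives the time, the measured TCP pose, the force, the opening and the grip force at its end, in the units of the state.
- env.state(): the state, without advancing time (a new reading comes with each control period).
- env.read_camera(name): name is "side" or "top" or "wrist"; returns a dict with "color" (400x640x3 uint8, red, green, blue), "z_map" (400x640 float32, mm along the optical axis (not along the pixel's ray), 0 where there is no reading), "camera_matrix" (3x3 intrinsics, pixels), "world_to_cam" (4x4, takes a point from world to camera coordinates). Camera axes: x right, y up, looking along -z (the intrinsics and any distortion apply to the point x, -y, -z); pixel columns grow to the right and rows downward; lengths in mm; the calibration is good to about 2 mm. A picture is of the moment at which its call begins.
- env.job_done(): hands the job in; it is judged then, once.
Trained networks look in the newest picture that a camera, given by its name, has taken for a name from the list of things; names that differ only in an ending like _2 or _b are one class to them, and where a whole thing is asked for, a point or a joint stands for the part that bears it (a point fixed in the world has none). Each returns a list of dicts, best first, with "score" (0 to 1); they miss things now and then, are a little off and sometimes report something else, mostly with a low value. They report only what shows in the picture. A call takes as long as a camera call. They do not tell look-alikes from the thing itself.
- env.recognise(camera, thing): "location" ([column, row] in pixels, amid what is visible of it).
The state is a dict: "t": time; "joints": joint angles; "qvel": joint speeds; "tau": joint torques, N m; "eef_pos": TCP position; "tcp_rot": TCP orientation; "ft_force": force on the tool from outside, world axes, zero at the start; "moment": the same for the moment, N m; "opening": opening from 0.0 (shut) to 1.0 (fully open); "grip_force": force on a finger pad.
Only numpy, scipy, OpenCV 4.12 (cv2) and the standard library are available. Lean on these libraries where they do the work, as an engineer would, in place of code of your own. Each camera call takes 0.05 s, during which the arm holds its last target. There are 200 camera calls.

## Task

Lock the glass dish by swinging the cam's lever until the cam's high point is square against the sprung follower. Then take the stirrer from its stand, reach down among the beads to near the dish's floor without pressing hard on the glass, and stir them with at least four wide full rounds. Hang the stirrer back upright in its stand by its collar, with the dish still clamped, all the beads in it, and the jar, loose lid and spatula left alone.

Things in the scene. Friction and masses are not known exactly. Their poses are not given: they have to be found in the camera images.
- clamp: bench clamp, bolted down: aluminium base plate 8 mm thick, 120 mm wide (x), 245 mm long (y, -75 to +170 mm). Origin: underside of the plate below the middle of the dish's place, z up. Two steel stop pins (16 mm diameter) stand at x = +-40, y = -48 mm; sprung jaw, follower and cam are on the +y side, none over 50 mm above the bench except the cam's lever post.
- cam (a joint): dark steel lobed disc (base radius 18 mm, nose 28 mm) turning about point cam_axis; its lever and post lie exactly opposite the nose. Rad: 0 = nose square against the follower, lever pointing straight away from the dish (clamp +y); growing = counter-clockwise from above. Starts at -1.8 to -1.1, range -2.0 to 0.7, so it can overshoot. Stiff hinge (2 to 5 N at the post), stays where left.
- cam_axis (a point): point on the cam's upright turning axis, 88 mm above the bench, level with point cam_post; 109.5 mm from the clamp's origin along clamp +y; its axes are those of the clamp
- cam_post (a point): grasp point on the cam's lever post: an upright black round post of 16 mm diameter, its free part from 46 to 108 mm above the bench, this point at 88 mm, 60 mm from the cam axis. Its frame turns with the cam.
- follower (a joint): sprung steel follower block between cam and jaw, metres it has been pushed towards the dish (clamp -y): 0 = back, about 0.010 when the cam's nose is square on it
- jaw: black rubber-faced jaw, 50 mm wide and 30 mm high, carried on springs by the follower; pressed against the dish when the cam is at its high point. Its origin is not on the jaw: it coincides with the clamp's origin when the jaw is back and unpressed.
- dish: loose clear glass dish, a straight round vessel of 104 mm outside diameter, 60 mm high, wall 4 mm, floor 5 mm thick; stands on the clamp's base plate with a few mm of play between stops and jaw until clamped. Origin: centre of its underside, z up; rim 68 mm above the bench.
- dish_in (a point): centre of the dish's inner floor (13 mm above the bench), inner diameter 96 mm, z up
- stirrer_grip (a point): stirrer, upright, 176 mm long: steel rod of 12 mm diameter ending below in a 16 mm knob, a flat steel collar of 38 mm diameter, above it a black round handle 22 mm in diameter, 85 mm tall. This point is on its axis in the handle, 140 mm above its lower end, 36 mm below its top; z upwards along it. It hangs in the stand by its collar.
- stirrer_tip (a point): lower end of the stirrer, on its axis, 140 mm below point stirrer_grip; the underside of the collar is 86 mm above it
- stand_hole0 (a point): centre of the mouth of the stirrer stand's hole: a fixed white plastic block 80 x 80 mm and 95 mm high with one upright round hole of 25 mm diameter, 92 mm deep, in its top. The stirrer hangs in it with its collar on the top face (stirrer tip 86 mm below this point).
- bead0_center (a point): centre of one of the six loose pale cream ceramic beads in the dish, balls of 22 mm diameter and 20 g, number 0 (they lie in a ring in the order 0 to 5, one layer)
- bead1_center (a point): centre of one of the six loose pale cream ceramic beads in the dish, balls of 22 mm diameter and 20 g, number 1 (they lie in a ring in the order 0 to 5, one layer)
- bead2_center (a point): centre of one of the six loose pale cream ceramic beads in the dish, balls of 22 mm diameter and 20 g, number 2 (they lie in a ring in the order 0 to 5, one layer)
- bead3_center (a point): centre of one of the six loose pale cream ceramic beads in the dish, balls of 22 mm diameter and 20 g, number 3 (they lie in a ring in the order 0 to 5, one layer)
- bead4_center (a point): centre of one of the six loose pale cream ceramic beads in the dish, balls of 22 mm diameter and 20 g, number 4 (they lie in a ring in the order 0 to 5, one layer)
- bead5_center (a point): centre of one of the six loose pale cream ceramic beads in the dish, balls of 22 mm diameter and 20 g, number 5 (they lie in a ring in the order 0 to 5, one layer)
- jar: bystander: closed glass jar, 68 mm diameter, 95 mm high, origin at its underside
- jar_lid: bystander: loose brass-coloured jar lid lying flat, 66 mm diameter, 12 mm high, origin at its underside
- scoop: bystander: lab spatula with a black handle lying on the bench, origin near its middle
There are look-alikes about, which are no part of the job. What is shaped like the part that bears stand_hole0 but green or purple is not meant.

How it is judged (in metres and radians):
On the way, in this order (a step that is already met when the one before it is completed fails the run):
1. the cam's nose is square against the follower (cam within 0.2 rad of zero) and the jaw grips the dish (value of joint cam between -0.2 and 0.2 rad and value of joint follower above 0.0085 m and contact force between jaw and dish above 1 N), for 0.3 s.
2. stirring: the stirrer's tip is down among the beads (less than 15 mm above the dish floor), on the dish's +x side (z of stirrer_tip in the frame of dish_in below 0.015 m and horizontal distance between stirrer_tip and dish_in below 0.048 m and x of stirrer_tip in the frame of dish_in above 0.012 m).
3. ... then on the -x side (z of stirrer_tip in the frame of dish_in below 0.015 m and horizontal distance between stirrer_tip and dish_in below 0.048 m and x of stirrer_tip in the frame of dish_in below -0.012 m).
4. ... then on the +y side (z of stirrer_tip in the frame of dish_in below 0.015 m and horizontal distance between stirrer_tip and dish_in below 0.048 m and x of stirrer_tip in the frame of dish_in between -0.01 and 0.01 m and y of stirrer_tip in the frame of dish_in above 0.012 m).
5. ... then on the -y side (z of stirrer_tip in the frame of dish_in below 0.015 m and horizontal distance between stirrer_tip and dish_in below 0.048 m and y of stirrer_tip in the frame of dish_in below -0.012 m).
6. ... then on the +x side again, with at least one bead of each opposite pair (0-3, 1-4, 2-5) more than 15 mm from where it started (all of step 2 and y of stirrer_tip in the frame of dish_in between -0.01 and 0.01 m and distance of any of bead0_center, bead3_center from where it was at the start of the episode above 0.015 m and distance of any of bead1_center, bead4_center from where it was at the start of the episode above 0.015 m and distance of any of bead2_center, bead5_center from where it was at the start of the episode above 0.015 m).
At the end, for the whole second after the job is handed in: Cam within 0.2 rad of its high point (follower pushed over 8.5 mm), jaw gripping the dish (over 1 N); dish upright within 12 mm of the clamp's middle, all six beads in it; stirrer upright (0.1 rad) in the stand's hole (within 12 mm), tip 80 mm or more below its mouth (all of step 1 and horizontal distance between stirrer_tip and stand_hole0 below 0.012 m and z of stirrer_tip in the frame of stand_hole0 below -0.08 m and angle between stirrer_grip's own z axis and vertical below 0.1 rad and horizontal distance between dish_in and clamp below 0.012 m and angle between dish_in's own z axis and vertical below 0.06 rad and horizontal distance between each of bead0_center, bead1_center, bead2_center, bead3_center, bead4_center, bead5_center and dish_in below 0.048 m and z of each of bead0_center, bead1_center, bead2_center, bead3_center, bead4_center, bead5_center in the frame of dish_in below 0.05 m); the robot touches nothing.
It fails at once if the jar is moved more than 30 mm (distance of jar from where it was at the start of the episode above 0.03 m).
It fails at once if the loose brass lid is moved more than 30 mm (distance of jar_lid from where it was at the start of the episode above 0.03 m).
It fails at once if the spatula is moved more than 30 mm (distance of scoop from where it was at the start of the episode above 0.03 m).
It fails at once if the stirrer presses on the dish with more than 20 N (contact force between stirrer and dish above 20 N).
It fails at once if the dish is tipped by more than 0.2 rad (angle between dish_in's own z axis and vertical above 0.2 rad).
It also fails if it takes over 72 s, if anything falls off the work surface, if the arm or the gripper's body presses on something with over 40 N, if the wrist force passes 120 N, or if a joint passes its speed limit or range.

## Working session

There is one attempt and no reset: what is moved stays moved. The work goes in short steps, Python scripts to look and compute and a tool call to move; the robot and the scene stay as the last step left them, time stands still between calls to the robot, and variables do not carry over. Pictures are saved under pics/ and viewed, at most 10 in all, crops included, and the job is handed in when it is done.

Besides the shell and the picture viewer there is one more tool, called after "Request:" as name([rows], argument=value, ...), one row to a line, values as JSON. jog_arm: Moves the arm, as the interface text tells. Its arguments: {"type":"object","properties":{"motion":{"type":"array"}},"required":["motion"]}

```bash
ls; mkdir -p pics; cat > h.py <<'E'
import numpy as np, cv2
from cell import env
def unproj(c,u,v,z=None,plane=None):
    K=np.array(c["camera_matrix"]);T=np.linalg.inv(np.array(c["world_to_cam"]))
    r=np.linalg.inv(K)@[u,v,1]; d=T[:3,:3]@np.array([r[0],-r[1],-r[2]]); o=T[:3,3]
    s=z if plane is None else (plane-o[2])/d[2]
    return o+s*d
def save(c,n): cv2.imwrite(f"pics/{n}.png",c["color"][:,:,::-1])
E
python3 - <<'E'
from h import *
s=env.state();print(s)
for n in("top","side"):
    c=env.read_camera(n);save(c,n+"0");np.savez(n+"0.npz",**c)
    for t in("cam_post","cam_axis","clamp","dish","dish_in","stirrer_grip","stand_hole0","jar","jar_lid","scoop","jaw"):
        for r in env.recognise(n,t)[:4]:
            u,v=r["location"];z=c["z_map"][int(v),int(u)]
            print(n,t,round(r["score"],2),np.round([u,v]),unproj(c,u,v,z).round())
E
```

```text
pics
{'t': 0.0, 'joints': array([ 1.11540178e+00,  4.91530588e-01,  1.55946997e+00, -2.70720979e-05,
        1.09173485e+00, -1.05607850e-01]), 'qvel': array([-0.00067264,  0.00134811, -0.00023848, -0.00046449, -0.00067907,
        0.00058679]), 'tau': array([ 6.81412330e-04, -6.12637997e+01, -2.58183199e+01,  6.93206163e-02,
        4.82040457e-02, -6.25185066e-05]), 'eef_pos': array([214.09551458, 586.99876381, 291.67264541]), 'tcp_rot': array([-3.14045374e+00, -9.65823680e-05,  2.79181839e+00]), 'ft_force': array([-0.27680037,  0.17006482,  0.88774484]), 'moment': array([ 0.04249052, -0.02362895,  0.02490842]), 'grip_force': 0.0, 'opening': 1.0012854966023206}
top cam_post 0.53 [235. 214.] [520. 183.  48.]
top cam_axis 0.98 [244. 223.] [491. 158.  27.]
top clamp 0.81 [246. 220.] [498. 150.  42.]
top dish 0.95 [272. 212.] [526.  72.  15.]
top dish 0.16 [271. 204.] [548.  73.  26.]
top dish_in 0.8 [270. 216.] [513.  78.  16.]
top stirrer_grip 0.65 [364. 199.] [ 545. -208.  129.]
top stand_hole0 0.91 [347. 248.] [ 406. -163.    6.]
top stand_hole0 0.91 [350. 155.] [ 700. -177.   22.]
[... 416 characters left out ...]
0.  36.]
side clamp 0.9 [316. 200.] [485.  17.  41.]
side clamp 0.23 [410. 200.] [745. -58.  75.]
side dish_in 0.88 [326. 192.] [517. 117.  15.]
side dish_in 0.17 [346. 245.] [ 548. -247.   64.]
side stirrer_grip 0.93 [347. 212.] [ 553. -218.  137.]
side stand_hole0 0.89 [284. 234.] [ 399. -195.   67.]
side stand_hole0 0.76 [345. 243.] [ 547. -250.   73.]
side stand_hole0 0.74 [400. 232.] [ 687. -207.   67.]
side stand_hole0 0.57 [203. 334.] [ 274. -519.   82.]
side jar 0.59 [412. 198.] [749. -57.  79.]
side jar_lid 0.68 [395. 298.] [ 645. -372.   10.]
side scoop 0.59 [345. 214.] [ 549. -217.  132.]
side scoop 0.57 [304. 297.] [ 448. -350.    1.]
side jaw 0.65 [348. 246.] [ 552. -249.   64.]
```

```bash
python3 - <<'E'
import cv2
a=cv2.imread("pics/top0.png");b=a[120:320,190:490];cv2.imwrite("pics/topc.png",cv2.resize(b,None,fx=2.66,fy=2.66,interpolation=2))
E
```

```text
(no output)
```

View pics/topc.png

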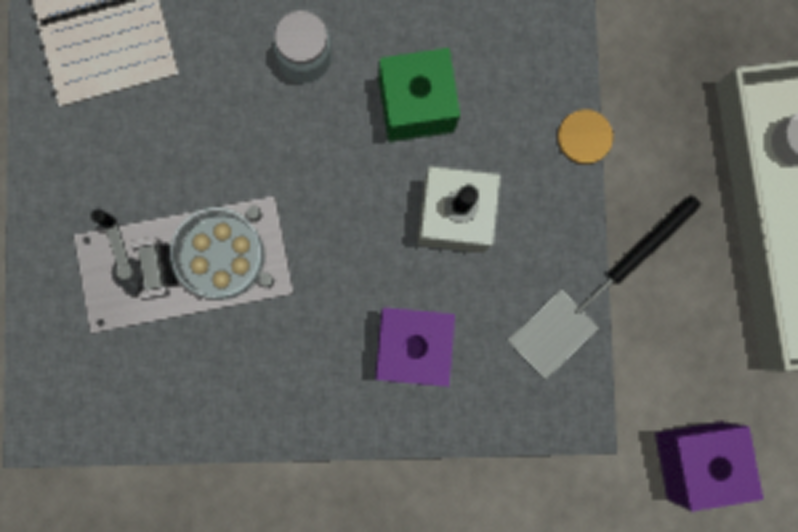

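View pics/side0.png

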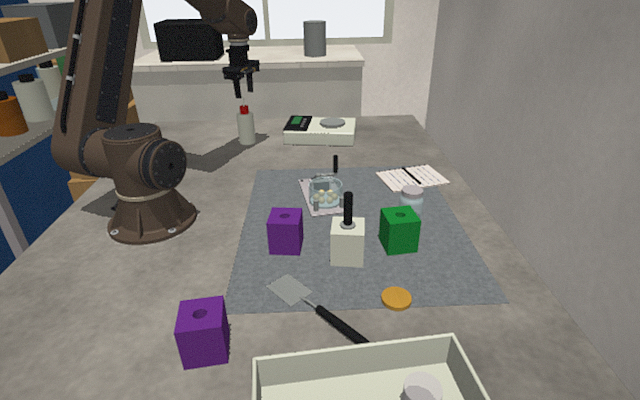

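The stirrer stand is the white block, at crop pixel (460,207) = full image (363,198). It is the only white block and it holds the stirrer. The green block at (420,90) and the purple ones at (415,347) and (720,468) are look-alikes. The clamp is at crop (183,265) with the cam lever pointing up the image. Next I'll take wrist views.

Request:
jog_arm([
  [0,0,0,-43,-35,-4,95],
  [0,0,0,-43,-35,-4,95],
  [0,0,0,-43,-35,-4,95],
  [0,0,0,-43,-35,-4,95],
  [0,0,0,-43,-35,-4,95],
  [0,0,0,-43,-35,-4,95],
  [0,0,0,-43,-35,-4,95],
  [0,0,0,-43,-35,-4,95],
  [0,0,0,-43,-35,-4,95],
  [0,0,0,-43,-35,-4,95],
])

```text
t: 2.45
eef_pos: [498.9, 109.3, 332.6]
tcp_rot: [3.141, 0.001, 2.792]
ft_force: [0.2, 1.3, -0.4]
opening: 1.0
grip_force: 0.0
```

```bash
python3 - <<'E'
from h import *
s=env.state();print(s["t"],s["eef_pos"],s["tcp_rot"],s["joints"])
c=env.read_camera("wrist");save(c,"w0");np.savez("w0.npz",**c)
print(np.linalg.inv(np.array(c["world_to_cam"])).round(2))
for t in("cam_post","cam_axis","clamp","dish","dish_in","stirrer_grip","stand_hole0")+tuple(f"bead{i}_center" for i in range(1)):
    for r in env.recognise("wrist",t)[:6]:
        u,v=r["location"];z=c["z_map"][int(v),int(u)]
        print(t,round(r["score"],2),np.round([u,v]),unproj(c,u,v,z).round())
E
```

```text
2.45 [498.89844241 109.27347552 332.62043481] [3.14120505e+00 5.06564173e-04 2.79171369e+00] [ 8.61787858e-02  2.85005306e-01  1.78013912e+00  1.56115632e-04
  1.07582536e+00 -1.13481279e+00]
[[ 3.4000e-01 -9.0000e-01 -2.7000e-01  4.2404e+02]
 [ 9.4000e-01  3.3000e-01  1.0000e-01  1.3702e+02]
 [-0.0000e+00 -2.8000e-01  9.6000e-01  4.2372e+02]
 [ 0.0000e+00  0.0000e+00  0.0000e+00  1.0000e+00]]
cam_post 0.64 [377. 165.] [508. 182.  44.]
cam_axis 0.93 [362. 155.] [491. 167.  36.]
clamp 0.81 [362. 157.] [493. 167.  35.]
clamp 0.71 [378. 162.] [505. 184.  46.]
dish 0.69 [299. 199.] [524.  64.  13.]
dish_in 0.6 [299. 198.] [522.  64.  13.]
dish_in 0.47 [308. 210.] [538.  73.  32.]
stand_hole0 0.94 [223. 333.] [ 684. -128.   34.]
stand_hole0 0.65 [ 99. 177.] [ 401. -127.   95.]
stand_hole0 0.56 [148. 254.] [ 521. -171.   34.]
bead0_center 0.73 [317. 200.] [529.  91.  33.]
bead0_center 0.3 [ 30. 222.] [ 418. -337.    4.]
```

View pics/w0.png

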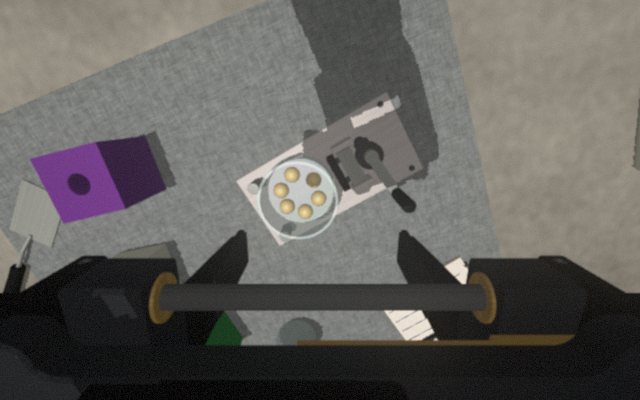

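The wrist view shows the dish with six beads at (300,198), the cam hub at (370,150) and the lever post at about (403,200). I'll fit the positions from the depth clouds.

```bash
cat >> h.py <<'E'
def cloud(c):
    z=c["z_map"];v,u=np.mgrid[0:400,0:640]
    K=np.array(c["camera_matrix"]);T=np.linalg.inv(np.array(c["world_to_cam"]))
    P=np.stack([(u-K[0,2])/K[0,0]*z,-(v-K[1,2])/K[1,1]*z,-z],-1)
    return P@T[:3,:3].T+T[:3,3],z>0
E
python3 - <<'E'
from h import *
for n in("w0","top0"):
    c=dict(np.load(n+".npz"));P,ok=cloud(c);X,Y,Z=P[...,0],P[...,1],P[...,2]
    box=ok&(X>400)&(X<640)&(Y>-30)&(Y<260)&(Z<130)
    pl=box&(Z>4)&(Z<13)
    r=cv2.minAreaRect(P[box&(Z>4)][:,:2].astype(np.float32));print(n,"all",r)
    r=cv2.minAreaRect(P[pl][:,:2].astype(np.float32));print("plate",pl.sum(),r, np.median(Z[pl]),cv2.boxPoints(r).round())
    for lo,hi in((20,34),(34,46),(50,62),(62,75),(75,90),(90,102),(102,115)):
        m=box&(Z>lo)&(Z<hi)
        for nm,mm in(("cam",m&(Y>125)),("dish",m&(Y<125))):
            if mm.sum()>3:
                q=P[mm];(a,b),rr=cv2.minEnclosingCircle(q[:,:2].astype(np.float32));print(lo,nm,mm.sum(),q.mean(0).round(1),round(a,1),round(b,1),round(rr,1))
    st=ok&(X>480)&(X<620)&(Y>-270)&(Y<-130)
    for lo,hi in((88,98),(98,106),(110,150),(150,185),(185,192)):
        m=st&(Z>lo)&(Z<hi)
        if m.sum()>3:
            q=P[m];r=cv2.minAreaRect(q[:,:2].astype(np.float32));print("stand",lo,m.sum(),q.mean(0).round(1),np.round(r[0],1),np.round(r[1]),r[2])
E
```

```text
w0 all ((508.8194274902344, 117.06432342529297), (126.1706771850586, 245.04080200195312), 9.72606372833252)
plate 7943 ((505.61480712890625, 116.4942855834961), (119.86083221435547, 244.9894256591797), 9.67175579071045) 7.044033451423104 [[426. 227.]
 [467. -14.]
 [585.   6.]
 [544. 247.]]
20 cam 222 [489.5 159.1  30.1] 495.3 158.0 36.9
20 dish 1501 [515.1  67.5  29.1] 501.9 69.0 60.0
34 cam 1870 [502.5 159.7  39.6] 507.2 165.6 51.1
34 dish 581 [517.2  53.3  39.9] 515.1 66.7 67.8
50 cam 49 [534.4 188.3  54.9] 521.3 184.3 33.5
50 dish 415 [526.1  61.1  56.2] 511.8 71.8 50.7
62 cam 46 [547.  192.4  69. ] 550.7 194.0 7.5
62 dish 879 [512.7  69.7  66.4] 513.3 70.3 52.0
75 cam 57 [547.1 192.4  82.9] 551.0 193.9 7.7
90 cam 54 [547.2 192.1  96.4] 550.4 193.7 7.4
102 cam 148 [551.6 194.6 106.3] 552.2 194.9 7.7
top0 all ((520.2559814453125, 115.03138732910156), (239.24990844726562, 289.31390380859375), 0.25376608967781067)
plate 1735 ((520.2559814453125, 115.03138732910156), (239.24990844726562, 289.31390380859375), 0.25376608967781067) 7.336497352895776 [[400. 259.]
 [401. -30.]
 [641. -29.]
[... 228 characters left out ...]
  52.8] 524.2 169.0 38.2
50 dish 46 [518.6  74.9  56.6] 512.0 69.1 51.5
62 cam 5 [549.9 188.9  66.4] 549.7 190.4 6.0
62 dish 139 [512.1  71.9  66.6] 512.2 70.3 51.8
75 cam 9 [548.7 190.3  82. ] 550.7 192.6 7.4
90 cam 6 [550.  190.7  98.7] 551.1 195.3 8.3
102 cam 22 [551.3 194.3 106.5] 551.2 194.0 7.9
stand 88 568 [ 554.3 -207.9   93.8] [ 555.6 -207.9] [80. 81.] 82.34872436523438
stand 98 71 [ 552.3 -201.9   99.8] [ 555.2 -207.8] [76. 75.] 81.05851745605469
stand 110 16 [ 548.9 -202.2  128.2] [ 550.3 -202.5] [21.  8.] 38.53071975708008
stand 150 44 [ 552.2 -206.9  176.2] [ 553.4 -207.2] [19. 20.] 1.956548810005188
stand 185 16 [ 552.9 -206.5  186.6] [ 552.9 -207.9] [17. 17.] 17.86246681213379
```

Request:
jog_arm([
  [0,0,0,-7,33,20,95],
  [0,0,0,-7,33,20,95],
  [0,0,0,-7,32.5,20,95],
  [0,0,0,0,0,40,60],
  [0,0,0,0,0,40,60],
  [0,0,0,0,0,40,60],
  [0,0,0,0,0,5.6,60],
  [0,0,0,0,0,0,60],
])

```text
t: 3.9
eef_pos: [551.9, 196.9, 147.4]
tcp_rot: [3.141, 0.0, 2.793]
ft_force: [-0.5, -0.1, 0.6]
opening: 0.638
grip_force: 0.0
```

Request:
jog_arm([
  [0,0,0,0,0,0,0],
  [0,0,0,0,0,0,0],
  [0,0,0,0,0,0,0],
  [0,0,0,0,0,0,0],
])

```text
t: 4.4
eef_pos: [551.7, 196.3, 146.9]
tcp_rot: [3.141, 0.0, 2.792]
ft_force: [-0.7, -0.3, 0.1]
opening: 0.268
grip_force: 0.0
```

Request:
jog_arm([
  [0,0,0,0,0,0,0],
  [0,0,0,0,0,0,0],
  [0,0,0,0,0,0,0],
])

```text
t: 4.78
eef_pos: [551.5, 196.3, 146.7]
tcp_rot: [-3.141, -0.0, 2.792]
ft_force: [-2.5, -1.8, 3.1]
opening: 0.165
grip_force: 30.0
```

Request:
jog_arm([
  [0,0,-8.3,5.7,6.6,0,0],
  [0,0,-8.3,5.7,6.6,0,0],
  [0,0,-8.3,5.7,6.6,0,0],
  [0,0,-8.3,5.7,6.6,0,0],
  [0,0,0,0,0,0,0],
])

```text
t: 5.4
eef_pos: [532.0, 225.0, 146.6]
tcp_rot: [-3.141, -0.002, -2.909]
ft_force: [-4.8, -3.7, 3.8]
opening: 0.163
grip_force: 30.0
```

Request:
jog_arm([
  [0,0,-8,5.7,6.2,0,0],
  [0,0,-8,5.7,6.2,0,0],
  [0,0,-8,5.7,6.2,0,0],
  [0,0,-8,5.7,6.2,0,0],
  [0,0,-8,5.7,6.2,0,0],
  [0,0,-8,5.7,6.2,0,0],
  [0,0,0,0,0,0,0],
  [0,0,0,0,0,0,0],
])

```text
t: 6.4
eef_pos: [485.2, 237.4, 146.7]
tcp_rot: [3.141, -0.0, -2.077]
ft_force: [-3.7, 2.3, 2.9]
opening: 0.166
grip_force: 30.0
```

Request:
jog_arm([
  [0,0,0,0,0,0,60],
  [0,0,0,0,0,0,60],
  [0,0,0,0,0,-20,60],
  [0,0,0,0,0,-40,60],
  [0,0,10.2,0,0,-20,60],
  [0,0,10.2,0,0,-20,60],
  [0,0,10.2,0,0,-20,60],
  [0,0,10.2,0,0,-20,60],
  [0,0,10.2,0,0,0,60],
  [0,0,10.2,0,0,0,60],
])

```text
t: 7.65
eef_pos: [485.4, 237.1, 286.9]
tcp_rot: [3.141, 0.001, 3.134]
ft_force: [-0.0, -0.0, 0.0]
opening: 0.633
grip_force: 0.0
```

```bash
python3 - <<'E'
from h import *
s=env.state();print(s["t"],s["eef_pos"],s["tcp_rot"],s["joints"])
c=env.read_camera("wrist");save(c,"w1");np.savez("w1.npz",**c)
t=env.read_camera("top");
for c in(c,t):
    P,ok=cloud(c);X,Y,Z=P[...,0],P[...,1],P[...,2]
    box=ok&(X>400)&(X<640)&(Y>100)&(Y<290)
    for lo,hi in((75,100),(102,112)):
        m=box&(Z>lo)&(Z<hi)
        if m.sum()>2:print(lo,m.sum(),P[m].mean(0).round(1),cv2.minEnclosingCircle(P[m][:,:2].astype(np.float32)))
    m=ok&(abs(X-513)<60)&(abs(Y-70)<58)&(Z>62)&(Z<75)
    print("dish",m.sum(),cv2.minEnclosingCircle(P[m][:,:2].astype(np.float32)))
a=t["color"][150:300,190:390,::-1];cv2.imwrite("pics/t1.png",cv2.resize(a,None,fx=4,fy=4,interpolation=2))
E
```

```text
7.65 [485.37834857 237.09369576 286.88683703] [3.14141435e+00 7.06389308e-04 3.13418918e+00] [ 3.32108324e-01  3.76592894e-01  1.77400561e+00 -8.02769936e-05
  9.90268709e-01 -1.23124059e+00]
75 85 [479.6 237.4  88.1] ((483.5143127441406, 237.51380920410156), 7.4477081298828125)
102 205 [485.1 237.2 106.4] ((485.4917297363281, 237.2340850830078), 7.7376017570495605)
dish 1346 ((514.0277099609375, 66.87522888183594), 52.28315353393555)
dish 142 ((513.3517456054688, 65.89879608154297), 51.97172546386719)
```

View pics/w1.png

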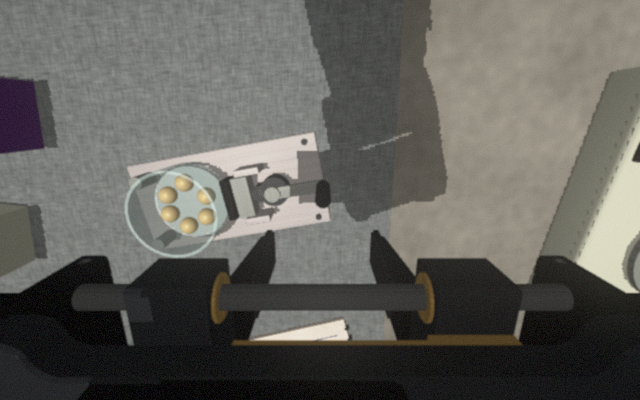

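Post is at (485.4,237.2), which is 99.4° against the 99.7° target, and the dish has shifted onto its stops at (513.7,66.4). The cam is locked, so I'll go to the stirrer.

Request:
jog_arm([
  [0,0,0,-7.9,-49.4,0,60],
  [0,0,0,-7.9,-49.4,0,60],
  [0,0,0,-7.9,-49.4,0,60],
  [0,0,0,-7.9,-49.4,0,60],
  [0,0,0,-7.9,-49.4,0,60],
  [0,0,0,-7.9,-49.4,0,60],
  [0,0,0,-7.9,-49.4,0,60],
  [0,0,0,-7.9,-49.4,0,60],
  [0,0,0,-7.9,-49.4,0,60],
  [0,0,0,0,0,0,60],
])

```text
t: 9.0
eef_pos: [556.1, -210.5, 286.0]
tcp_rot: [-3.141, -0.0, 3.142]
ft_force: [-0.1, 0.5, -0.5]
opening: 0.631
grip_force: 0.0
```

```bash
python3 - <<'E'
from h import *
s=env.state();print(s["t"],s["eef_pos"],s["tcp_rot"])
for n in("wrist","top"):
    c=env.read_camera(n);P,ok=cloud(c);X,Y,Z=P[...,0],P[...,1],P[...,2]
    st=ok&(abs(X-554)<60)&(abs(Y+208)<60)
    for lo,hi in((88,96.5),(97.5,104),(110,150),(150,182),(182,192)):
        m=st&(Z>lo)&(Z<hi)
        if m.sum()>3:
            q=P[m][:,:2].astype(np.float32);print(n,lo,m.sum(),q.mean(0).round(1),cv2.minAreaRect(q),cv2.minEnclosingCircle(q))
    a=c["color"]
    if n=="wrist":cv2.imwrite("pics/w2.png",a[:,:,::-1])
E
```

```text
9.0 [ 556.10983361 -210.52290301  286.04121649] [-3.14129345e+00 -1.92830418e-05  3.14153789e+00]
wrist 88 4505 [ 549.6 -207.8] ((556.078857421875, -207.6347198486328), (80.09967803955078, 80.55555725097656), 81.8662338256836) ((555.785400390625, -207.81787109375), 55.981712341308594)
wrist 97.5 518 [ 549.1 -207.8] ((552.1757202148438, -207.70947265625), (36.60237503051758, 31.26870346069336), 89.35591125488281) ((555.0838012695312, -207.4827880859375), 18.748647689819336)
wrist 110 278 [ 546.6 -207.8] ((548.31787109375, -207.9554901123047), (8.170970916748047, 21.0340518951416), 3.508063554763794) ((552.2923583984375, -207.71182250976562), 10.5176362991333)
wrist 150 377 [ 547.  -207.8] ((554.0297241210938, -207.6253204345703), (20.151121139526367, 19.816041946411133), 65.57666778564453) ((554.73095703125, -207.48081970214844), 10.875914573669434)
wrist 182 609 [ 554.6 -207.5] ((554.7367553710938, -207.5317840576172), (20.30156707763672, 20.04039764404297), 29.389402389526367) ((554.97021484375, -207.40138244628906), 10.584213256835938)
```

View pics/w2.png

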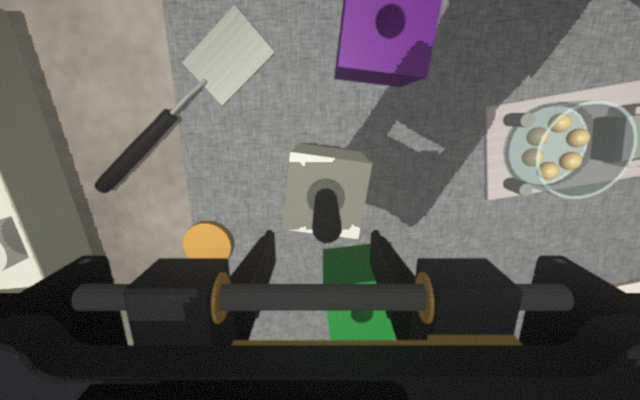

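The wrist picture shows the stirrer handle at (326,205) in the white block at (326,195), the only white one and the only one holding a stirrer. Green is at (360,290) and purple at (390,30). I'll grasp it.

Request:
jog_arm([
  [0,0,0,1,3,20,60],
  [0,0,0,0,0,30,60],
  [0,0,0,0,0,28,60],
  [0,0,0,0,0,0,60],
  [0,0,0,0,0,0,0],
  [0,0,0,0,0,0,0],
  [0,0,0,0,0,0,0],
  [0,0,0,0,0,0,0],
  [0,0,0,0,0,0,0],
  [0,0,0,0,0,0,0],
])

```text
t: 10.35
eef_pos: [555.1, -204.5, 208.9]
tcp_rot: [-3.141, 0.0, 3.141]
ft_force: [-1.1, 0.1, 4.2]
opening: 0.227
grip_force: 30.0
```

Request:
jog_arm([
  [0,0,0,0,0,-15,0],
  [0,0,0,0,0,-30,0],
  [0,0,0,0,0,-30,0],
  [0,0,0,0,0,-37,0],
  [0,0,0,0,0,0,0],
])

```text
t: 10.98
eef_pos: [555.4, -204.6, 323.9]
tcp_rot: [-3.139, 0.005, 3.141]
ft_force: [-0.7, 0.8, -1.2]
opening: 0.226
grip_force: 30.0
```

Request:
jog_arm([
  [0,0,0,5.9,38.7,0,0],
  [0,0,0,5.9,38.7,0,0],
  [0,0,0,5.9,38.7,0,0],
  [0,0,0,5.9,38.7,0,0],
  [0,0,0,5.9,38.7,0,0],
  [0,0,0,5.9,38.7,0,0],
  [0,0,0,5.9,38.7,0,0],
  [0,0,0,0,0,0,0],
  [0,0,0,0,0,0,0],
])

```text
t: 12.1
eef_pos: [513.8, 66.3, 320.3]
tcp_rot: [-3.142, -0.001, 3.141]
ft_force: [-0.3, 0.2, -1.3]
opening: 0.229
grip_force: 30.0
```

```bash
python3 - <<'E'
from h import *
s=env.state();print(s["t"],s["eef_pos"],s["tcp_rot"],s["grip_force"])
c=env.read_camera("side");P,ok=cloud(c);save(c,"s2");X,Y,Z=P[...,0],P[...,1],P[...,2]
m=ok&(abs(X-514)<40)&(abs(Y-66)<50)
for lo,hi in((75,110),(110,125),(125,145),(145,175),(190,205),(205,225)):
    k=m&(Z>lo)&(Z<hi);k.sum() and print(lo,k.sum(),P[k].mean(0).round(1),P[k].min(0).round(1),P[k].max(0).round(1))
a=c["color"][120:220,270:390,::-1];cv2.imwrite("pics/s2.png",cv2.resize(a,None,fx=5,fy=5,interpolation=2))
E
```

```text
12.1 [513.79626197  66.27567286 320.27667553] [-3.14150182e+00 -7.11636370e-04  3.14134056e+00] 29.999783635139465
110 6 [512.2  62.3 122.1] [505.1  58.2 120.4] [519.9  68.9 124.3]
125 32 [512.6  60.7 133.6] [505.   56.5 125.6] [519.9  66.6 144.4]
145 38 [512.7  61.4 160.2] [508.1  53.9 145. ] [517.3  65.7 173.9]
190 14 [512.4  60.9 195.2] [505.6  50.8 190.2] [517.5  65.3 204.5]
205 77 [511.8  57.1 212.7] [494.5  47.2 205.3] [529.3  77.2 224.7]
```

View pics/s2.png

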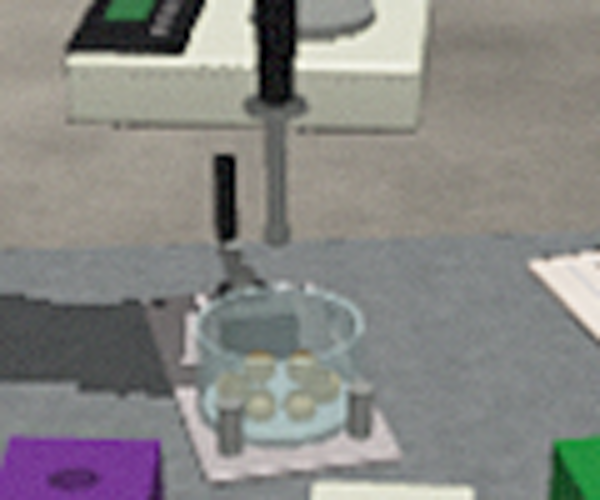

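The stirrer hangs upright over the dish, knob at (275,240), and the bead ring is below it with gaps between beads. I'll go down in the centre, then out through the gap at about 30°.

Request:
jog_arm([
  [0,0,0,0,0,25,0],
  [0,0,0,0,0,30,0],
  [0,0,0,0,0,25,0],
  [0,0,0,0,0,15,0],
  [0,0,0,0,0,6,0],
  [0,0,0,0,0,0,0],
])

```text
t: 12.9
eef_pos: [514.1, 66.3, 219.8]
tcp_rot: [3.142, 0.0, 3.141]
ft_force: [-0.2, -0.3, -1.9]
opening: 0.228
grip_force: 30.0
```

Request:
jog_arm([
  [0,0,0,-4,2.3,0,0],
  [0,0,0,-4,2.3,0,0],
  [0,0,0,-4,2.3,0,0],
  [0,0,0,-4,2.3,0,0],
  [0,0,0,-4,2.3,0,0],
  [0,0,0,-3,1.75,0,0],
  [0,0,0,-3,1.75,0,0],
  [0,0,0,0,0,0,0],
])

```text
t: 13.9
eef_pos: [539.8, 80.8, 219.4]
tcp_rot: [-3.14, -0.001, -3.141]
ft_force: [-1.2, -8.0, 0.4]
opening: 0.231
grip_force: 30.0
```

Request:
jog_arm([
  [0,0,0,5.91,7.29,0,0],
  [0,0,0,7.87,5.11,0,0],
  [0,0,0,9.07,2.43,0,0],
])

```text
t: 14.28
eef_pos: [517.5, 96.4, 219.8]
tcp_rot: [3.141, 0.002, 3.141]
ft_force: [4.1, -0.8, 0.7]
opening: 0.227
grip_force: 30.0
```

Forces are small, so I'll finish the first round.

Request:
jog_arm([
  [0,0,0,9.37,-0.49,0,0],
  [0,0,0,8.76,-3.36,0,0],
  [0,0,0,7.29,-5.91,0,0],
  [0,0,0,5.11,-7.87,0,0],
  [0,0,0,2.43,-9.07,0,0],
  [0,0,0,-0.49,-9.37,0,0],
  [0,0,0,-3.36,-8.76,0,0],
])

```text
t: 15.15
eef_pos: [488.3, 51.0, 219.7]
tcp_rot: [3.141, 0.001, 3.14]
ft_force: [3.6, 1.5, -0.7]
opening: 0.229
grip_force: 30.0
```

Request:
jog_arm([
  [0,0,0,-5.91,-7.29,0,0],
  [0,0,0,-7.87,-5.11,0,0],
  [0,0,0,-9.07,-2.43,0,0],
  [0,0,0,-9.37,0.49,0,0],
  [0,0,0,-8.76,3.36,0,0],
  [0,0,0,-7.29,5.91,0,0],
  [0,0,0,-5.11,7.87,0,0],
  [0,0,0,-2.43,9.07,0,0],
  [0,0,0,0.49,9.37,0,0],
  [0,0,0,3.36,8.76,0,0],
])

```text
t: 16.4
eef_pos: [540.0, 82.0, 219.7]
tcp_rot: [-3.142, 0.001, 3.141]
ft_force: [0.4, -0.4, -1.2]
opening: 0.229
grip_force: 30.0
```

```bash
python3 - <<'E'
from h import *
s=env.state();print(s["t"],s["eef_pos"],s["ft_force"])
c=env.read_camera("side")
a=c["color"][120:220,270:390,::-1];cv2.imwrite("pics/s3.png",cv2.resize(a,None,fx=5,fy=5,interpolation=2))
E
```

```text
16.4 [539.98657971  82.04269699 219.70340815] [ 0.35694018 -0.36147623 -1.19318971]
```

View pics/s3.png

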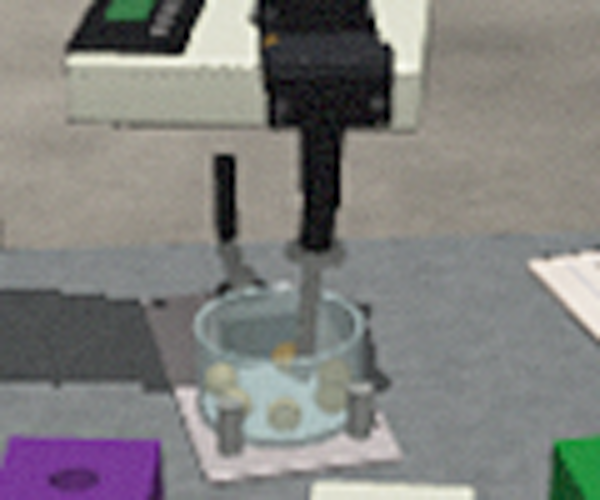

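After one round all six beads are in the dish and moving, and the stirrer leans slightly: collar at (315,250), knob at (303,378). I'll keep going.

Request:
jog_arm([
  [0,0,0,5.91,7.29,0,0],
  [0,0,0,7.87,5.11,0,0],
  [0,0,0,9.07,2.43,0,0],
  [0,0,0,9.37,-0.49,0,0],
  [0,0,0,8.76,-3.36,0,0],
  [0,0,0,7.29,-5.91,0,0],
  [0,0,0,5.11,-7.87,0,0],
  [0,0,0,2.43,-9.07,0,0],
  [0,0,0,-0.49,-9.37,0,0],
  [0,0,0,-3.36,-8.76,0,0],
])

```text
t: 17.7
eef_pos: [488.4, 50.9, 219.8]
tcp_rot: [3.141, 0.001, 3.141]
ft_force: [1.4, 1.5, -1.6]
opening: 0.232
grip_force: 30.0
```

Request:
jog_arm([
  [0,0,0,-5.91,-7.29,0,0],
  [0,0,0,-7.87,-5.11,0,0],
  [0,0,0,-9.07,-2.43,0,0],
  [0,0,0,-9.37,0.49,0,0],
  [0,0,0,-8.76,3.36,0,0],
  [0,0,0,-7.29,5.91,0,0],
  [0,0,0,-5.11,7.87,0,0],
  [0,0,0,-2.43,9.07,0,0],
  [0,0,0,0.49,9.37,0,0],
  [0,0,0,3.36,8.76,0,0],
])

```text
t: 18.95
eef_pos: [539.7, 82.2, 219.7]
tcp_rot: [3.142, 0.0, 3.141]
ft_force: [0.2, -0.1, -0.6]
opening: 0.225
grip_force: 30.0
```

```bash
cat > tilt.py <<'E'
from h import *
s=env.state();p=s["eef_pos"];print(s["t"],p,s["ft_force"])
c=env.read_camera("side");P,ok=cloud(c);X,Y,Z=P[...,0],P[...,1],P[...,2]
m=ok&(abs(X-p[0])<30)&(abs(Y-p[1])<30)&(Z<p[2]-82)&(Z>max(70,p[2]-210))
for lo in range(70,int(p[2]-80),12):
    k=m&(Z>=lo)&(Z<lo+12)
    if k.sum(): print(lo,k.sum(),P[k].mean(0).round(1),(P[k].max(0)-P[k].min(0)).round(1))
E
python3 tilt.py
```

```text
18.95 [539.72488235  82.22309052 219.6554221 ] [ 0.16935347 -0.14993726 -0.57496609]
70 11 [544.4  77.4  76.5] [ 8.8 13.7  9.7]
82 14 [543.1  77.4  88. ] [ 8.9  9.3 11. ]
94 14 [541.1  72.9 101.8] [33.2 14.8 11.1]
106 54 [543.4  74.3 110.2] [33.6 31.2 11.7]
118 28 [543.2  75.2 123.8] [21.5 15.6 11.6]
130 15 [542.7  73.7 133.6] [17.7 11.3  5.9]
```

Request:
jog_arm([
  [0,0,0,5.91,7.29,0,0],
  [0,0,0,7.87,5.11,0,0],
  [0,0,0,9.07,2.43,0,0],
  [0,0,0,9.37,-0.49,0,0],
  [0,0,0,8.76,-3.36,0,0],
  [0,0,0,7.29,-5.91,0,0],
  [0,0,0,5.11,-7.87,0,0],
  [0,0,0,2.43,-9.07,0,0],
  [0,0,0,-0.49,-9.37,0,0],
  [0,0,0,-3.36,-8.76,0,0],
])

```text
t: 20.25
eef_pos: [487.9, 51.2, 219.5]
tcp_rot: [3.14, -0.001, 3.14]
ft_force: [2.1, 8.5, -0.3]
opening: 0.229
grip_force: 30.0
```

Request:
jog_arm([
  [0,0,0,-5.91,-7.29,0,0],
  [0,0,0,-7.87,-5.11,0,0],
  [0,0,0,-9.07,-2.43,0,0],
  [0,0,0,-9.37,0.49,0,0],
  [0,0,0,-8.76,3.36,0,0],
  [0,0,0,-7.29,5.91,0,0],
  [0,0,0,-5.11,7.87,0,0],
  [0,0,0,-2.43,9.07,0,0],
  [0,0,0,0.49,9.37,0,0],
  [0,0,0,3.36,8.76,0,0],
])

```text
t: 21.5
eef_pos: [539.7, 82.1, 219.6]
tcp_rot: [3.142, 0.0, 3.141]
ft_force: [-0.9, -0.9, -0.5]
opening: 0.225
grip_force: 30.0
```

Request:
jog_arm([
  [0,0,0,5.91,7.29,0,0],
  [0,0,0,7.87,5.11,0,0],
  [0,0,0,9.07,2.43,0,0],
  [0,0,0,9.37,-0.49,0,0],
  [0,0,0,8.76,-3.36,0,0],
  [0,0,0,7.29,-5.91,0,0],
  [0,0,0,5.11,-7.87,0,0],
  [0,0,0,2.43,-9.07,0,0],
  [0,0,0,-0.49,-9.37,0,0],
  [0,0,0,-3.36,-8.76,0,0],
])

```text
t: 22.75
eef_pos: [488.3, 51.1, 219.7]
tcp_rot: [3.141, 0.001, 3.14]
ft_force: [3.7, 2.7, -1.2]
opening: 0.23
grip_force: 30.0
```

Request:
jog_arm([
  [0,0,0,-5.91,-7.29,0,0],
  [0,0,0,-7.87,-5.11,0,0],
  [0,0,0,-9.07,-2.43,0,0],
  [0,0,0,-9.37,0.49,0,0],
  [0,0,0,-8.76,3.36,0,0],
  [0,0,0,-7.29,5.91,0,0],
  [0,0,0,-5.11,7.87,0,0],
  [0,0,0,-2.43,9.07,0,0],
  [0,0,0,0.49,9.37,0,0],
  [0,0,0,3.36,8.76,0,0],
])

```text
t: 24.0
eef_pos: [539.7, 82.1, 219.6]
tcp_rot: [3.142, -0.0, 3.141]
ft_force: [0.8, -0.9, -1.2]
opening: 0.23
grip_force: 30.0
```

Request:
jog_arm([
  [0,0,0,5.91,7.29,0,0],
  [0,0,0,7.87,5.11,0,0],
  [0,0,0,9.07,2.43,0,0],
  [0,0,0,9.37,-0.49,0,0],
  [0,0,0,8.76,-3.36,0,0],
  [0,0,0,7.29,-5.91,0,0],
  [0,0,0,5.11,-7.87,0,0],
  [0,0,0,2.43,-9.07,0,0],
  [0,0,0,-0.49,-9.37,0,0],
  [0,0,0,-3.36,-8.76,0,0],
])

```text
t: 25.25
eef_pos: [488.0, 50.8, 219.6]
tcp_rot: [3.141, -0.0, 3.141]
ft_force: [0.2, 0.1, -1.2]
opening: 0.229
grip_force: 30.0
```

Request:
jog_arm([
  [0,0,0,-5.91,-7.29,0,0],
  [0,0,0,-7.87,-5.11,0,0],
  [0,0,0,-9.07,-2.43,0,0],
  [0,0,0,-9.37,0.49,0,0],
  [0,0,0,-8.76,3.36,0,0],
  [0,0,0,-7.29,5.91,0,0],
  [0,0,0,-5.11,7.87,0,0],
  [0,0,0,-2.43,9.07,0,0],
  [0,0,0,0.49,9.37,0,0],
  [0,0,0,3.36,8.76,0,0],
])

```text
t: 26.5
eef_pos: [539.8, 82.2, 219.7]
tcp_rot: [3.142, 0.0, 3.141]
ft_force: [-0.2, -1.0, -1.4]
opening: 0.228
grip_force: 30.0
```

Five rounds done. I'll lift out and measure the tilt.

Request:
jog_arm([
  [0,0,0,2,-1,0,0],
  [0,0,0,2,-1,-15,0],
  [0,0,0,0,0,-25,0],
  [0,0,0,0,0,-30,0],
  [0,0,0,0,0,-30,0],
  [0,0,0,0,0,0,0],
  [0,0,0,0,0,0,0],
  [0,0,0,0,0,0,0],
])

```text
t: 27.5
eef_pos: [535.6, 79.3, 318.8]
tcp_rot: [3.142, -0.002, 3.141]
ft_force: [-0.7, -0.1, -0.9]
opening: 0.226
grip_force: 30.0
```

```bash
python3 tilt.py; python3 - <<'E'
from h import *
c=env.read_camera("side")
a=c["color"][120:220,270:390,::-1];cv2.imwrite("pics/s4.png",cv2.resize(a,None,fx=5,fy=5,interpolation=2))
E
```

```text
27.5 [535.62030391  79.3458631  318.78382626] [-0.6827155  -0.05084855 -0.88234214]
106 1 [514.3  76.2 117.3] [0. 0. 0.]
118 17 [517.4  73.3 124.4] [12.2 10.4 10.7]
130 17 [518.2  75.3 135.6] [12.1  9.1 11.4]
142 13 [521.9  74.9 147.4] [9.2 6.7 9.8]
154 16 [521.6  74.9 159.2] [ 9.   9.8 10.3]
166 15 [524.9  74.4 171.6] [9.2 8.3 8.7]
178 16 [525.2  74.4 183.9] [ 8.9 10.  11.1]
190 11 [530.1  73.1 194.9] [23.4 11.5 10.9]
202 56 [528.4  69.8 206.9] [35.  32.4  9.8]
214 33 [530.1  70.8 220.5] [20.4 18.6 11.8]
226 25 [531.9  70.5 231.4] [17.4  8.8 10.1]
```

View pics/s4.png

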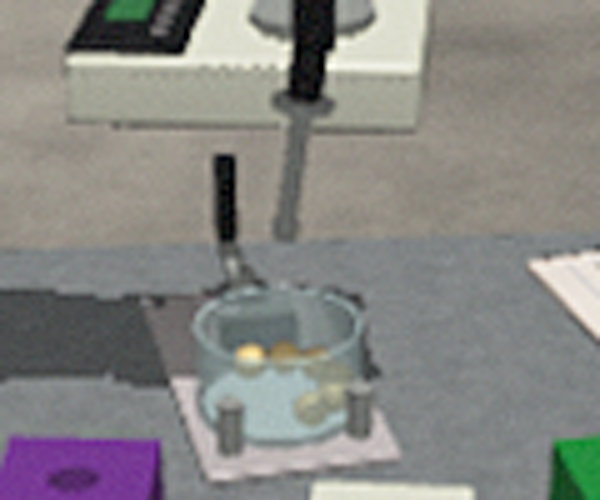

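All six beads are in the dish at (250–335, 350–407). The stirrer leans about 0.13 rad, tip towards −x, so I'll travel to the stand and cancel the tilt there.

Request:
jog_arm([
  [0,0,0,-1.6,-35.9,0,0],
  [0,0,0,-1.6,-35.9,0,0],
  [0,0,0,-1.6,-35.9,0,0],
  [0,0,0,-1.6,-35.9,0,0],
  [0,0,0,-1.6,-35.9,0,0],
  [0,0,0,-1.6,-35.9,0,0],
  [0,0,0,-1.5,-35.8,0,0],
  [0,0,0,-1.5,-35.8,0,0],
  [0,-7.6,0,0,0,0,0],
  [0,0,0,0,0,0,0],
])

```text
t: 28.85
eef_pos: [547.4, -207.8, 319.2]
tcp_rot: [3.141, 0.131, 3.139]
ft_force: [-0.5, 1.5, -1.6]
opening: 0.229
grip_force: 30.0
```

Request:
jog_arm([
  [0,0,0,0,0,0,0],
  [0,0,0,0,0,0,0],
])

```text
t: 29.1
eef_pos: [548.6, -207.1, 319.5]
tcp_rot: [3.141, 0.131, -3.142]
ft_force: [0.3, 0.3, -2.1]
opening: 0.227
grip_force: 30.0
```

```bash
python3 tilt.py; python3 - <<'E'
from h import *
c=env.read_camera("side")
a=c["color"][150:280,270:430,::-1];cv2.imwrite("pics/s5.png",cv2.resize(a,None,fx=4.5,fy=4.5,interpolation=2))
P,ok=cloud(c);X,Y,Z=P[...,0],P[...,1],P[...,2]
m=ok&(abs(X-556)<50)&(abs(Y+208)<50)&(Z>85)&(Z<99);print(cv2.minAreaRect(P[m][:,:2].astype(np.float32)),np.median(Z[m]))
E
```

```text
29.1 [ 548.57885406 -207.10055594  319.5355677 ] [ 0.29605633  0.31656775 -2.12262945]
106 2 [ 557.5 -210.2  116.8] [7.3 1.  0.9]
118 28 [ 556.1 -211.9  124.7] [14.2 10.8  9.9]
130 25 [ 556.1 -211.3  135.4] [ 9.5 10.8 11.4]
142 25 [ 556.1 -210.7  148.5] [11.9 10.3 11.3]
154 21 [ 557.8 -211.   159.9] [11.5  8.9 10.9]
166 24 [ 557.3 -212.2  172.4] [ 9.8  6.3 11.8]
178 22 [ 557.4 -211.7  184.3] [ 9.4  6.3 11.1]
190 9 [ 556.5 -212.9  193. ] [8.6 5.5 5.1]
202 101 [ 556.3 -215.8  207.1] [36.6 34.6 10.9]
214 45 [ 556.2 -216.   219.9] [20.6 12.2 11.8]
226 45 [ 556.9 -215.4  231.5] [20.7 10.9 11.2]
((553.948974609375, -208.5557861328125), (84.41441345214844, 78.43802642822266), 82.704833984375) 93.50843262727574
```

View pics/s5.png

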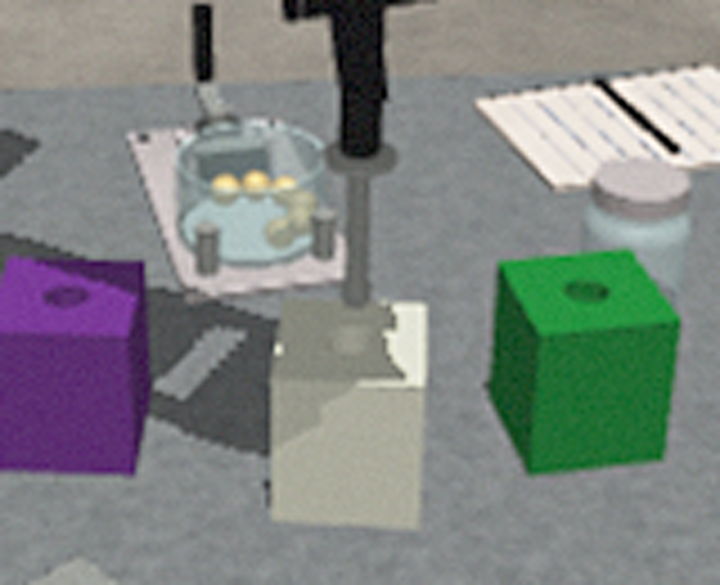

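The stirrer now hangs vertical, knob at (355,300), above the white stand's hole at (352,340). I'll lower it.

Request:
jog_arm([
  [0,0,0,2.7,-0.5,14.9,0],
  [0,0,0,2,0,14.9,0],
  [0,0,0,1.3,0,9.9,0],
  [0,0,0,0,0,0,0],
])

```text
t: 29.7
eef_pos: [547.4, -208.0, 278.3]
tcp_rot: [3.141, 0.131, 3.141]
ft_force: [-0.0, 0.6, 0.2]
opening: 0.23
grip_force: 30.0
```

Request:
jog_arm([
  [0,0,0,2,0,14.9,0],
  [0,0,0,2,0,14.9,0],
  [0,0,0,2,0,14.9,0],
  [0,0,0,1.3,0,9.9,0],
  [0,0,0,0,0,0,0],
])

```text
t: 30.32
eef_pos: [547.4, -208.0, 223.5]
tcp_rot: [3.141, 0.131, 3.141]
ft_force: [0.3, 0.7, -0.5]
opening: 0.227
grip_force: 30.0
```

Request:
jog_arm([
  [0,0,0,0.8,0,6,0],
  [0,0,0,0.8,0,5.7,0],
  [0,0,0,0,0,0,0],
])

```text
t: 30.7
eef_pos: [547.4, -208.0, 212.2]
tcp_rot: [3.141, 0.132, 3.141]
ft_force: [0.7, 0.2, -0.3]
opening: 0.224
grip_force: 30.0
```

Request:
jog_arm([
  [0,0,0,0.4,0,3,0],
  [0,0,0,0,0,0,0],
  [0,0,0,0,0,0,60],
  [0,0,0,0,0,0,60],
  [0,0,0,0,0,0,60],
  [0,0,0,0,0,0,60],
])

```text
t: 31.45
eef_pos: [547.6, -208.0, 209.4]
tcp_rot: [3.141, 0.133, 3.141]
ft_force: [-0.4, -0.0, 0.6]
opening: 0.583
grip_force: 0.0
```

Request:
jog_arm([
  [0,0,0,-2.6,0,-19.8,60],
  [0,0,0,-4,0,-29.7,60],
  [0,0,0,-4,0,-29.7,60],
  [0,0,0,-4,0,-29.7,60],
  [0,0,0,-4,0,-29.7,60],
  [0,0,0,0,0,0,60],
  [0,0,0,0,0,0,60],
])

```text
t: 32.33
eef_pos: [547.4, -207.9, 348.5]
tcp_rot: [3.141, 0.132, 3.141]
ft_force: [-0.1, -0.3, -0.0]
opening: 0.63
grip_force: 0.0
```

```bash
python3 - <<'E'
from h import *
s=env.state();print(s["t"],s["eef_pos"])
t=env.read_camera("top");w=env.read_camera("side")
for n,c in(("top",t),("side",w)):
    P,ok=cloud(c);X,Y,Z=P[...,0],P[...,1],P[...,2]
    st=ok&(abs(X-556)<50)&(abs(Y+208)<50)
    for lo,hi in((88,96.5),(97.5,104),(108,130),(130,155),(155,181),(182,192)):
        m=st&(Z>lo)&(Z<hi)
        if m.sum()>3: print(n,lo,m.sum(),P[m].mean(0).round(1),np.round(cv2.minEnclosingCircle(P[m][:,:2].astype(np.float32))[0],1))
    print("zmax",Z[st&(Z<200)].max())
    for nm,m in(("post",ok&(abs(X-485)<30)&(abs(Y-237)<30)&(Z>102)&(Z<112)),("dish",ok&(abs(X-513)<60)&(abs(Y-67)<58)&(Z>62)&(Z<75))):
        if m.sum(): print(nm,cv2.minEnclosingCircle(P[m][:,:2].astype(np.float32)))
a=cv2.resize(t["color"][130:260,205:425,::-1],None,fx=2.9,fy=2.9,interpolation=2);b=cv2.resize(w["color"][150:280,270:430,::-1],None,fx=1.66,fy=1.66,interpolation=2)
o=np.zeros((a.shape[0]+b.shape[0],a.shape[1],3),np.uint8);o[:a.shape[0]]=a;o[a.shape[0]:,:b.shape[1]]=b;cv2.imwrite("pics/end.png",o);print(o.shape)
E
```

```text
32.325 [ 547.39550052 -207.87019271  348.5092354 ]
top 88 36 [ 534.5 -231.4   93.3] [ 532.1 -227.3]
top 97.5 22 [ 541.5 -217.3   99.6] [ 537.9 -219.7]
zmax 118.71305689208043
post ((485.67547607421875, 235.21063232421875), 8.119044303894043)
dish ((513.8645629882812, 65.70762634277344), 52.26853561401367)
side 88 516 [ 552.9 -217.7   93.4] [ 554.2 -210.6]
side 97.5 65 [ 556.3 -215.6   99.5] [ 557.  -210.3]
side 108 74 [ 555.4 -216.6  119.1] [ 555.9 -213.5]
side 130 81 [ 555.3 -216.4  143. ] [ 556.5 -212.9]
side 155 96 [ 555.5 -215.7  167.9] [ 556.4 -210.3]
side 182 30 [ 555.9 -210.9  183.8] [ 556.4 -210.7]
zmax 185.8620750047848
post ((484.2362976074219, 233.80726623535156), 9.492770195007324)
dish ((513.2919921875, 66.17909240722656), 54.5383415222168)
(593, 638, 3)
```

View pics/end.png

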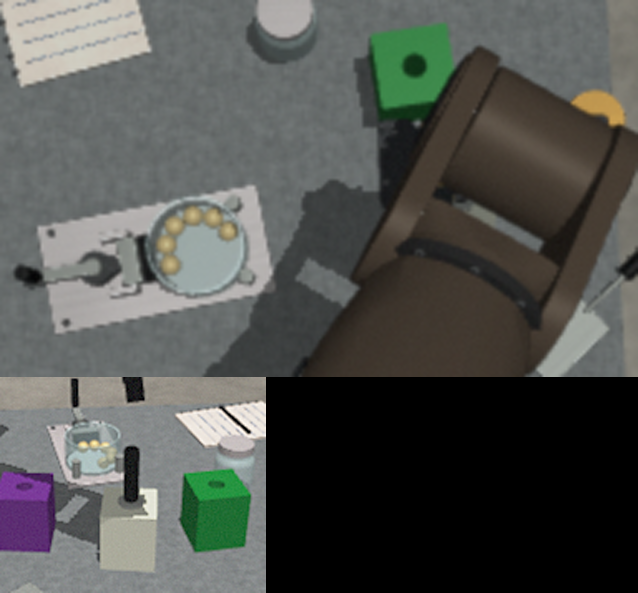

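The stirrer is seated upright: its top is at 185 mm, and the handle stays at x of about 555.5 over its whole height. All six beads are in the dish at (165–235, 215–265), and the lever points straight away from the dish. Handing in.

```bash
python3 -c "
from cell import env
print(env.job_done())"
```

```text
the job is handed in; nothing more can be done
None
```

I handed the job in at about 32 s, but no verdict came back: the dish is clamped with all six beads in it, I stirred five full rounds, and the stirrer hangs upright in the white stand with the jar, lid and spatula left alone.

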